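# Back off the knurled clamp nut two turns and swing the strap aside

## Robot

A 7-joint arm with a two-finger parallel gripper is mounted at the origin on the work surface. World frame = base frame: x ahead of the robot, y to its left, z up, the work surface at z = 0. Lengths are in m, angles in rad, forces in N, time in s.
With the tool pointing down it reaches from about 0.4 to 0.875 m from the base axis. Payload 4.4 kg.
Tool frame: the origin (TCP) lies midway between the tips of the shut fingers; the grasp point (between the pads) lies 19 mm behind it; z points along the fingers, y is the line along which they close (so a half turn about z gives the same grasp; the last joint's range is limited). The gripper opens to 85 mm and grips with 20 to 120 N. Pads are 22 mm wide; open, the fingers measure 114 mm over their backs; the gripper's body (76 mm by 85 mm) begins 54 mm behind the grasp point. The pads swing forward as they close: fully open they stand 13 mm farther back than shut.
Start: joints at [-1.29, 0.628, 0.038, 1.517, -0.027, 0.996, -0.02], TCP at [0.221, 0.611, 0.231] pointing down, gripper open.
Joint ranges: [-3.06, 3.06], [-0.37, 2.12], [-1.25, 1.32], [0.18, 2.47], [-1.1, 4.24], [0.23, 1.98], [-2.94, 2.94]. Speed limits (rad/s): [2.57, 2.57, 3.14, 3.14, 3.14, 3.14, 3.14].

## Interface

Orientations are given as a rotation vector (axis times angle).
In Python, from workcell import manip gives the robot as it stands. The module is installed in compiled form; this text tells all that it offers. Calls block until the motion is done:
- manip.goto(position, orientation): joint-space move of the TCP to a pose.
- manip.line_to(position, velocity=0.15, frame=None): straight line of the TCP; frame=None keeps the orientation; velocity is the mean speed in m/s.
- manip.set_joints(angles): joint-space move.
- manip.open_gripper() and manip.close(strength=None): open the fingers fully, or close them until they stop; strength is the grip in N (None keeps the last).
- manip.hold(seconds).
- manip.ik(position, orientation): joint angles nearest the present ones, or None.
- manip.read_state(): the state.
- manip.capture(name): name is "side" or "top"; returns (picture, depth): 400x640x3 uint8, blue, green, red; 400x640 float32, m along the optical axis (not along the pixel's ray), 0 where there is no reading.
- manip.camera_info(name): a dict with "fovy" (degrees; the focal length in pixels is half the picture's height over the tangent of half this angle, whatever the lens; pixels are square), "cx", "cy" (the principal point, pixels), "k1" (the pictures are not rectified: a ray, as slopes to the right and down, at radius r is drawn at 1 + k1 r^2 times it, then the intrinsics apply), "pose" (4x4, takes a point from camera to world coordinates). Camera axes: x right, y down, z forward; pixel columns grow to the right and rows downward; lengths in m; the calibration is good to about 2 mm. A picture is of the moment at which its call begins. camera_info takes no time and is no camera call.
A pose or a line that the arm cannot do raises manip.MotionError and nothing moves.
- manip.hand_in(): hands the job in; it is judged then, once.
The state is a dict: "t": time; "joints": joint angles; "qvel": joint speeds; "tau": joint torques, N m; "tool_pos": TCP position; "eef_rot": TCP orientation; "force": force on the tool from outside, world axes, zero at the start; "ft_torque": the same for the moment, N m; "gripper_width": finger opening in m; "grip_force": force on a finger pad.
Only numpy, scipy, OpenCV 4.12 (cv2) and the standard library are available. Lean on these libraries where they do the work, as an engineer would, in place of code of your own. Each camera call takes 0.05 s, during which the arm holds its last target. There are 200 camera calls.

## Task

Free the clamped log slice by touch alone, lifting nothing: roll a fingertip round the rim of the big knurled nut, anticlockwise seen from above, until it is two full turns from tight and stop there (it has already been started by less than a quarter turn; at two turns the line on its top comes over the strap for the second time). Only then push the strap's upturned tab with a fingertip to swing the strap anticlockwise off the slice, right up to its stop pin. Leave the slice where it lies and everything else undisturbed, and finish with the hand clear.

Things in the scene. Friction and masses are not known exactly. Their poses are not given: they have to be found in the camera images.
- jig: fixed wooden clamping board 240 (x) x 380 (y) x 18 mm thick; origin: centre of its underside. In its frame a vertical stud (16 mm across, top 102 mm above the table) with nut and strap stands at x 0, y +70 mm, and a fixed steel stop pin (13 mm across, top 58 mm above the table) at x 90, y 76 mm.
- nut_top (a point): centre of the nut's flat top, on the vertical axis of nut and strap; 82 mm above the table when tight, rising 3 mm a turn with the strap as it loosens. The nut is an aluminium disc 93 mm across over 24 upright rim ribs 2 mm proud; the rim reaches 26 mm down from here. A hub (34 mm across) stands 6 mm and the stud 20 mm (when tight) above here.
- nut (a joint): turning of the nut in rad: 0 tight, growing anticlockwise from above (loosening), 12.57 at two full turns; can go on to 19. Starts between 0.3 and 1.5. A black line on its top, 19 to 43 mm from the axis, lies over the middle of the unswung strap when tight and again after each full turn. Steady drag about 0.06 N m (1.3 N at the rim), no spring: stays as left.
- tab (a point): centre of the strap's upturned tab, an upright steel plate 8 mm thick (point x, the push direction), 30 mm long (point y) and 32 mm high, 120 mm from the nut's axis; 66 mm above the table when tight. The strap under it, 30 mm wide and 6 mm thick, has its top 15.5 mm below here, reaches from the axis to 15 mm beyond here and passes 5.5 mm under the nut.
- strap (a joint): swing of the strap about the nut's axis in rad: 0 over the slice (pointing to the board's -y, where it starts), growing anticlockwise from above, 1.4 against the stop pin (pointing almost to the board's +x, away from the robot). Drag about 0.15 N m (1.3 N at the tab), no spring: stays as left.
- slice: the clamped log slice, a disc 88 mm across and 25.5 mm thick lying loose on the board under the strap's end, its top 43.5 mm above the table; origin at the centre of its underside.
- offcut: wooden offcut block 50 x 30 x 16 mm lying on the clamping board; origin at its underside; a bystander to be left alone
- stone: round painted pebble, 42 mm across, 16 mm high, lying on the clamping board; origin at its underside; a bystander to be left alone
- driver: screwdriver lying on the table; origin at its underside; a bystander to be left alone
- glue: white bottle 52 mm across, 130 mm tall, on the table; origin at its underside; a bystander to be left alone
- jar: glass jar 60 mm across, 70 mm tall, on the table; origin at its underside; a bystander to be left alone
- spare: second, smaller log slice 80 mm across, 20 mm thick, on the table, not clamped; origin at its underside; a bystander to be left alone
- mug: mug 72 mm across, 85 mm tall, on the table; origin at its underside; a bystander to be left alone

How it is judged:
By the outcome, as a careful person would: the job done as asked, in the order asked, and still so for the second after the job is handed in, with the robot touching nothing.
It also fails if it takes over 64 s, if anything falls off the work surface, if the arm or the gripper's body presses on something with over 40 N, if the wrist force passes 120 N, or if a joint passes its speed limit or range.

## Working session

There is one attempt and no reset: what is moved stays moved. The work goes in short steps, each a Python script; the robot and the scene stay as the last script left them, time stands still between calls to the robot, and variables do not carry over. Pictures are saved under pics/ and viewed, at most 10 in all, crops included, and the job is handed in when it is done.

```bash
mkdir -p pics
python3 - <<'E'
from workcell import manip
import cv2,numpy as np
for n in("top","side"):
    p,d=manip.capture(n); cv2.imwrite(f"pics/{n}0.png",p); np.savez(f"{n}0.npz",p=p,d=d)
    print(n,manip.camera_info(n), (d>0).mean())
s=manip.read_state();print(s)
E
```

```text
top {'fovy': 42.63899335018539, 'cx': 325.6537735383952, 'cy': 194.60438373132718, 'k1': -0.05941633155481547, 'pose': array([[-2.48439972e-02, -9.88659108e-01,  1.48107879e-01,
         3.13181037e-01],
       [-9.99690478e-01,  2.47644374e-02, -2.38151269e-03,
        -1.01546121e-02],
       [-1.31330408e-03, -1.48121202e-01, -9.88968344e-01,
         1.66155352e+00],
       [ 0.00000000e+00,  0.00000000e+00,  0.00000000e+00,
         1.00000000e+00]])} 0.996203125
side {'fovy': 57.36126421395795, 'cx': 322.2216880814979, 'cy': 201.148427263346, 'k1': -0.019906745605163464, 'pose': array([[ 0.87069928, -0.36561395,  0.32895166,  0.21270131],
       [-0.49156683, -0.66822559,  0.55842333, -0.62819927],
       [ 0.01564656, -0.64792052, -0.76154723,  0.88684744],
       [ 0.        ,  0.        ,  0.        ,  1.        ]])} 0.996046875
{'t': 0.1, 'joints': array([-1.28980831,  0.62924689,  0.0384273 ,  1.51826383, -0.02701485,
        0.99629925, -0.02002001]), 'qvel': array([ 0.00024611, -0.00238788, -0.00194586, -0.0030184 , -0.0002239 ,
       -0.00078472, -0.00081174]), 'tau': array([ 2.71683108e-03, -5.64534688e+01,  1.22999556e+00, -1.93977410e+01,
        1.11718118e-02,  5.35702886e-03, -7.06493509e-06]), 'tool_pos': array([0.22068912, 0.61079616, 0.23048642]), 'eef_rot': array([-5.41977451e-01, -3.09418450e+00,  2.62885190e-03]), 'force': array([-0.44070335,  0.33656289, -0.06570529]), 'ft_torque': array([ 0.03808055, -0.02528812, -0.017502  ]), 'grip_force': 0.0, 'gripper_width': 0.08539998370397091}
```

View pics/top0.png

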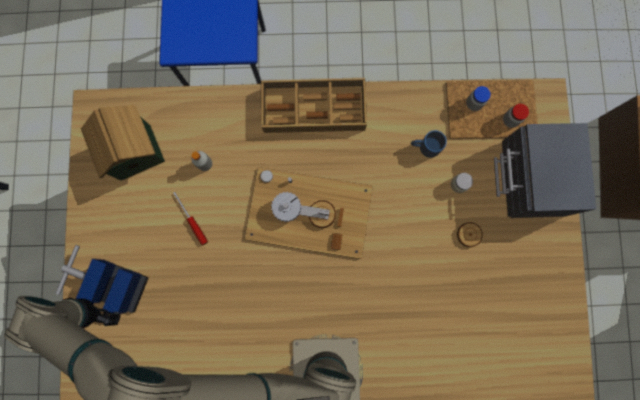

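View pics/side0.png

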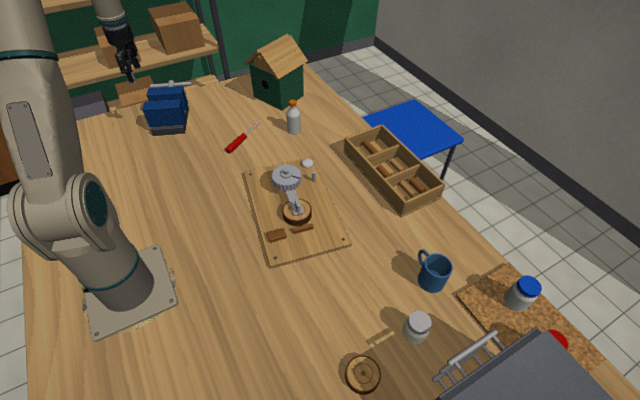

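The top view shows the nut at about (286,207), the tab near (325,215), the pin at (290,180) and the pebble at (266,176). In the side view the nut is at (286,177) and the tab near (296,208).

```bash
cat > h.py <<'E'
from workcell import manip
import cv2,numpy as np
def rays(n,uv):
    c=manip.camera_info(n); f=200/np.tan(np.radians(c["fovy"]/2))
    K=np.array([[f,0,c["cx"]],[0,f,c["cy"]],[0,0,1]])
    s=cv2.undistortPoints(np.float64(uv).reshape(-1,1,2),K,np.array([c["k1"],0,0,0,0])).reshape(-1,2)
    return c["pose"],np.c_[s,np.ones(len(s))]
def cloud(n,d):
    v,u=np.mgrid[:400,:640]; P,r=rays(n,np.c_[u.ravel(),v.ravel()])
    return ((r*d.reshape(-1,1))@P[:3,:3].T+P[:3,3]).reshape(400,640,3)
def plane(n,uv,z):
    P,r=rays(n,uv); w=r@P[:3,:3].T; return P[:3,3]+w*((z-P[2,3])/w[:,2])[:,None]
def proj(n,X):
    c=manip.camera_info(n); f=200/np.tan(np.radians(c["fovy"]/2)); P=c["pose"]
    q=(np.atleast_2d(X)-P[:3,3])@P[:3,:3]; s=q[:,:2]/q[:,2:]; s=s*(1+c["k1"]*(s**2).sum(1,keepdims=True))
    return s*f+[c["cx"],c["cy"]]
E
python3 - <<'E'
from h import *
for n,(u0,v0,w,h) in dict(top=(240,162,140,105),side=(240,145,120,130)).items():
    z=np.load(n+"0.npz"); p,d=z["p"],z["d"]; C=cloud(n,d)
    S=C[v0:v0+h,u0:u0+w]
    for nm,lo,hi in(("nut",.076,.087),("all>.03",.03,.12),("tab?",.066,.09)):
        m=((S[...,2]>lo)&(S[...,2]<hi)).astype(np.uint8)
        k,l,st,ce=cv2.connectedComponentsWithStats(m)
        for i in range(1,k):
            if st[i,4]>5:
                q=S[l==i]; print(n,nm,st[i,4],(ce[i]+[u0,v0]).round(1),q.mean(0).round(4),q.min(0).round(3),q.max(0).round(3), cv2.minEnclosingCircle(np.float32(q[:,:2])))
    cv2.imwrite(f"pics/{n}c.png",cv2.resize(p[v0:v0+h,u0:u0+w],None,fx=4.5,fy=4.5,interpolation=cv2.INTER_CUBIC))
    # board outline
    m=((C[...,2]>.012)&(C[...,2]<.12)&(C[...,0]>.3)&(C[...,0]<.8)&(abs(C[...,1])<.25)).astype(np.uint8)
    k,l,st,ce=cv2.connectedComponentsWithStats(m)
    i=1+np.argmax(st[1:,4]); print("board",cv2.minAreaRect(np.float32(C[l==i][:,:2])))
E
```

```text
top nut 472 [285.2 206.4] [0.5159 0.1124 0.0826] [0.473 0.066 0.076] [0.562 0.157 0.087] ((0.5169931650161743, 0.1116906926035881), 0.04621672257781029)
top nut 24 [323.9 212.4] [ 0.494  -0.0072  0.0825] [ 0.488 -0.02   0.077] [0.499 0.008 0.087] ((0.49224525690078735, -0.005806175526231527), 0.014544184319674969)
top all>.03 90 [265.7 175.6] [0.6237 0.1779 0.035 ] [0.606 0.158 0.03 ] [0.643 0.197 0.043] ((0.6229392290115356, 0.17741656303405762), 0.0204736590385437)
top all>.03 18 [289.5 179.2] [0.6062 0.0999 0.0549] [0.601 0.095 0.034] [0.613 0.106 0.063] ((0.6064985990524292, 0.10040609538555145), 0.006332104559987783)
top all>.03 1365 [302.7 209.7] [0.5059 0.0585 0.0665] [ 0.452 -0.042  0.031] [0.562 0.157 0.11 ] ((0.5037879943847656, 0.05746843293309212), 0.10111622512340546)
top all>.03 58 [340.  216.8] [ 0.484  -0.0582  0.0344] [ 0.455 -0.069  0.03 ] [ 0.513 -0.048  0.042] ((0.4839027225971222, -0.05975647270679474), 0.03013020008802414)
top all>.03 134 [336.2 241.1] [ 0.407  -0.0436  0.0361] [ 0.382 -0.06   0.03 ] [ 0.433 -0.027  0.047] ((0.4075581431388855, -0.04322510957717
[... 1638 characters left out ...]
 [ 0.381 -0.064  0.03 ] [ 0.433 -0.029  0.037] ((0.4071738123893738, -0.046566858887672424), 0.027676299214363098)
side tab? 24 [355.6 148.9] [0.7776 0.1185 0.0688] [0.774 0.094 0.066] [0.781 0.142 0.072] ((0.7747601270675659, 0.11795206367969513), 0.024492986500263214)
side tab? 549 [286.5 176.6] [0.5136 0.1019 0.0807] [0.471 0.062 0.066] [0.561 0.157 0.09 ] ((0.5164121985435486, 0.10942991077899933), 0.0479242168366909)
side tab? 39 [297.2 204.4] [ 0.4926 -0.0115  0.0783] [ 0.488 -0.024  0.066] [0.501 0.009 0.086] ((0.4938546419143677, -0.007645932491868734), 0.017330272123217583)
board ((0.5032380819320679, 0.04012340307235718), (0.3837309181690216, 0.2400943487882614), 79.22837829589844)
```

View pics/topc.png

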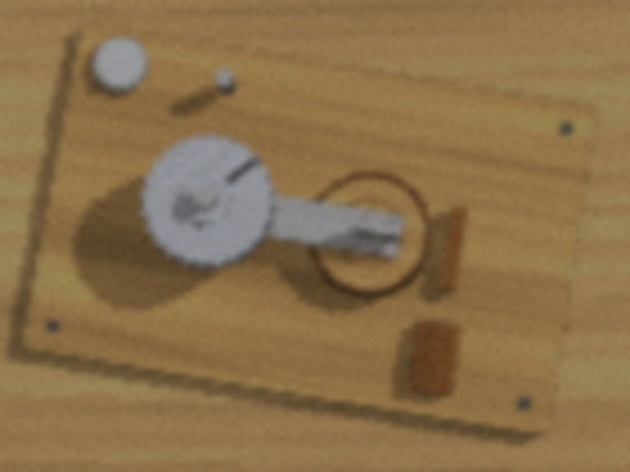

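View pics/sidec.png

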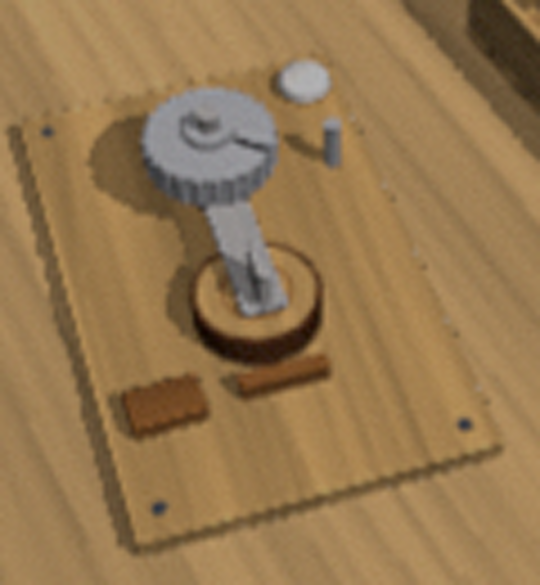

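Board yaw is about -10.6°. The stud predicted from the board is (0.5166, 0.1105), and the measured nut, tab and pin all agree with it. The black line lies roughly 0.85 rad past the strap. Next I measure the line angle, check that the stroke is reachable, and make the first approach.

```bash
cat >> h.py <<'E'
from scipy.spatial.transform import Rotation as Ro
N=np.array([.5166,.1105]); STRAP=np.radians(-100.6)
def rot(psi): return (Ro.from_euler('z',psi)*Ro.from_euler('x',np.pi)).as_rotvec()
def pol(th,r,z,c=N): return np.array([c[0]+r*np.cos(th),c[1]+r*np.sin(th),z])
def line_angle(n,p,z=.083):
    """angle of black line rel. to strap (mod 2pi) by darkness over the nut-top annulus 24..41mm"""
    a=np.radians(np.arange(0,360,.5)); g=cv2.cvtColor(p,cv2.COLOR_BGR2GRAY).astype(np.float32)
    m=0
    for r in np.arange(.026,.0405,.001):
        q=proj(n,np.c_[N[0]+r*np.cos(a),N[1]+r*np.sin(a),np.full(len(a),z)]).astype(np.float32)
        m=m+cv2.remap(g,q[:,0].reshape(1,-1),q[:,1].reshape(1,-1),cv2.INTER_LINEAR)[0]
    m=m/15; w=np.median(m)-m; i=w.argmax(); k=(np.arange(-24,25)+i)%720; ww=np.clip(w[k]-w[i]*.35,0,None)
    ang=a[i]+np.radians((ww*np.arange(-24,25)*.5).sum()/ww.sum())
    return (ang-STRAP)%(2*np.pi), w[i]
E
python3 - <<'E'
from h import *
for n in("top","side"): print(n,line_angle(n,np.load(n+"0.npz")["p"]))
for b in (52.8,-52.8,127.2,-127.2):
    out=[]
    for t in range(-180,181,20):
        th=np.radians(t); psi=th+np.pi+np.radians(b)
        q=manip.ik(pol(th,.066,.068),rot(psi)); out.append((t,None if q is None else round(float(q[6]),2)))
    print(b,out)
E
```

```text
top (np.float64(0.896057003516094), np.float32(53.415062))
side (np.float64(0.858513450539335), np.float32(64.53324))
52.8 [(-180, -0.38), (-160, -0.07), (-140, 0.21), (-120, 0.48), (-100, 0.74), (-80, 0.99), (-60, 1.24), (-40, 1.48), (-20, 1.7), (0, 1.92), (20, 2.15), (40, 2.38), (60, 2.61), (80, 2.83), (100, -1.39), (120, -1.33), (140, -1.02), (160, -0.68), (180, -0.38)]
-52.8 [(-180, 2.7), (-160, -1.31), (-140, -1.22), (-120, -0.83), (-100, -0.57), (-80, -0.33), (-60, -0.1), (-40, 0.13), (-20, 0.36), (0, 0.58), (20, 0.8), (40, 1.02), (60, 1.24), (80, 1.48), (100, 1.69), (120, 1.91), (140, 2.16), (160, 2.42), (180, 2.7)]
127.2 [(-180, 0.54), (-160, 0.83), (-140, 1.11), (-120, 1.38), (-100, 1.64), (-80, 1.9), (-60, 2.16), (-40, 2.42), (-20, 2.68), (0, 2.92), (20, -1.49), (40, -1.39), (60, -1.13), (80, -0.88), (100, -0.61), (120, -0.33), (140, -0.04), (160, 0.25), (180, 0.54)]
-127.2 [(-180, 1.78), (-160, 2.06), (-140, 2.37), (-120, 2.67), (-100, -1.57), (-80, -1.26), (-60, -1.08), (-40, -0.86), (-20, -0.64), (0, -0.41), (20, -0.19), (40, 0.04), (60, 0.27), (80, 0.51), (100, 0.76), (120, 1.01), (140, 1.27), (160, 1.54), (180, 1.78)]
```

```bash
cat >> h.py <<'E'
B=np.radians(-52.8)
def at(th,r,z=.068,v=.1): manip.line_to(pol(th,r,z),velocity=v,frame=rot(th+np.pi+B))
def F(th):
    f=manip.read_state()["force"]; return f[0]*np.cos(th)+f[1]*np.sin(th), -f[0]*np.sin(th)+f[1]*np.cos(th), f[2]
E
python3 - <<'E'
from h import *
th=np.radians(-75); T=lambda s:print(s,round(manip.read_state()["t"],2))
manip.close(60); T("closed"); 
manip.goto(pol(th,.082,.2),rot(th+np.pi+B)); T("above")
at(th,.082,v=.15); T("down"); f0=np.array(F(th)); print(f0, manip.read_state()["tool_pos"],manip.read_state()["joints"].round(2))
r=.074; at(th,r)
while r>.054:
    at(th,r,v=.05); f=np.array(F(th))-f0; print(round(r,4),f.round(2))
    if f[0]>4: break
    r-=.001
T("touch"); print(manip.read_state()["tool_pos"]-pol(th,r,.068))
np.save("r.npy",[r,*f0])
E
```

```text
closed 0.87
above 3.23
down 4.26
[ 0.61049053 -0.31755598  0.01918529] [0.53843707 0.03123818 0.06864637] [-0.37  0.75  0.4   1.97 -0.56  0.53 -0.23]
0.074 [-0.8   0.24 -0.12]
0.073 [-1.28  0.1  -0.14]
0.072 [-1.13 -0.29 -0.39]
0.071 [-1.36  0.19 -0.31]
0.07 [-0.92  0.36 -0.14]
0.069 [-0.76  0.87 -0.48]
0.068 [-0.47 -0.1  -0.77]
0.067 [-0.6   1.31  0.25]
0.066 [-0.46  0.38 -0.26]
0.065 [-1.02  0.59  0.27]
0.064 [-0.36  0.31  0.53]
0.063 [ 0.69  0.95 -0.39]
0.062 [-0.36  0.56  0.32]
0.061 [-0.85 -0.04 -0.44]
0.06 [-0.3   1.14  0.98]
0.059 [-0.21  0.08 -0.19]
0.058 [ 2.7  -0.71 -0.06]
0.057 [ 5.26 -0.74  0.57]
touch 9.01
[ 2.65867223e-04 -1.07621274e-03  9.20922636e-05]
```

```bash
cat >> h.py <<'E'
def sweep(t0,t1,r,f0,tgt=7,step=15,v=.08):
    log=[]
    n=int(np.ceil(abs(t1-t0)/step))
    for t in np.linspace(t0,t1,n+1)[1:]:
        th=np.radians(t); at(th,r,v=v); f=F(th)
        r=float(np.clip(r-np.clip((tgt-f[0])*.00015,-.0008,.0008),.052,.060)); log.append((round(t),round(r*1e3,1),round(f[0],1),round(f[1],1)))
    print(log); return r
E
python3 - <<'E'
from h import *
r=sweep(-75,160,.0565,0)
th=np.radians(160); at(th,.072)
print(manip.read_state()["t"])
p,d=manip.capture("side"); cv2.imwrite("pics/side1.png",p[130:260,220:380].repeat(4,0).repeat(4,1)); print(line_angle("side",p,.084))
E
```

```text
[(-60, 56.0, np.float64(3.5), np.float64(1.3)), (-46, 55.7, np.float64(5.0), np.float64(1.2)), (-31, 55.5, np.float64(5.6), np.float64(-0.5)), (-16, 55.3, np.float64(5.8), np.float64(0.5)), (-2, 55.3, np.float64(7.0), np.float64(0.1)), (13, 55.3, np.float64(7.0), np.float64(1.2)), (28, 55.1, np.float64(5.6), np.float64(0.6)), (42, 55.0, np.float64(6.6), np.float64(0.0)), (57, 54.8, np.float64(5.6), np.float64(0.7)), (72, 54.8, np.float64(7.0), np.float64(0.3)), (87, 54.6, np.float64(5.6), np.float64(-0.2)), (101, 54.6, np.float64(6.9), np.float64(0.2)), (116, 54.6, np.float64(7.3), np.float64(-0.5)), (131, 54.6, np.float64(6.8), np.float64(0.7)), (145, 54.5, np.float64(6.0), np.float64(0.2)), (160, 54.4, np.float64(6.6), np.float64(0.4))]
15.8667
(np.float64(4.922992549362039), np.float32(71.319954))
```

View pics/side1.png

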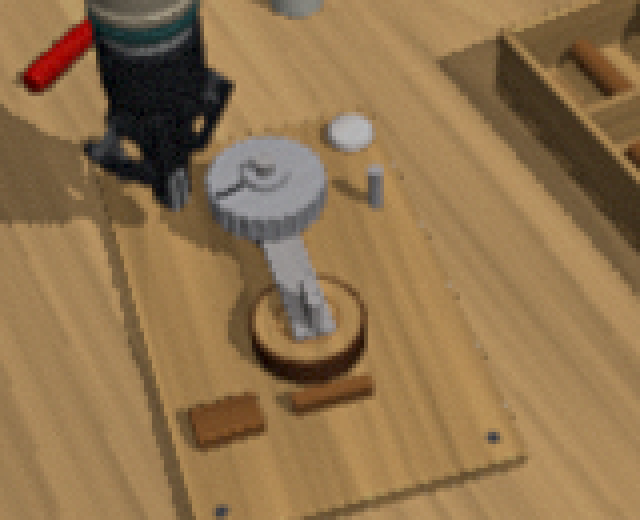

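The first stroke turned the nut 4.05 rad for a 4.10 rad sweep, to 4.92. In the crop the line is at about (230,188) and the strap hasn't moved. Second stroke next.

```bash
cat >> h.py <<'E'
def back(t0,t1,r0):
    a=np.radians([t0,(t0+t1)/2,t1]); at(a[0],.072,.145,v=.2)
    for t in a[1:]: manip.goto(pol(t,.072,.145),rot(t+np.pi+B))
    print("q7",manip.read_state()["joints"][6]); at(a[2],.072,v=.15); at(a[2],r0+.004,v=.1); at(a[2],r0,v=.04)
E
python3 - <<'E'
from h import *
back(160,-75,.056); print(manip.read_state()["t"],F(np.radians(-75)))
r=sweep(-75,160,.0558,0)
at(np.radians(160),.072); print(manip.read_state()["t"])
for i in range(3):
    p,d=manip.capture("side"); print(line_angle("side",p,.0865))
cv2.imwrite("pics/side2.png",p)
E
```

```text
q7 -0.41545390158599155
20.2 (np.float64(3.832168409264402), np.float64(0.6896703538114356), np.float64(1.1620215086116445))
[(-60, 55.5, np.float64(4.9), np.float64(-0.3)), (-46, 55.2, np.float64(5.1), np.float64(0.4)), (-31, 54.9, np.float64(5.0), np.float64(0.7)), (-16, 54.8, np.float64(6.2), np.float64(1.4)), (-2, 54.7, np.float64(6.6), np.float64(0.6)), (13, 54.6, np.float64(6.1), np.float64(0.7)), (28, 54.4, np.float64(6.0), np.float64(0.1)), (42, 54.3, np.float64(6.2), np.float64(-0.3)), (57, 54.0, np.float64(5.3), np.float64(-0.3)), (72, 54.0, np.float64(6.8), np.float64(0.3)), (87, 54.0, np.float64(7.2), np.float64(-0.5)), (101, 54.0, np.float64(7.0), np.float64(-0.3)), (116, 54.1, np.float64(7.7), np.float64(0.4)), (131, 54.2, np.float64(7.7), np.float64(-0.1)), (145, 54.5, np.float64(8.6), np.float64(-0.2)), (160, 54.5, np.float64(6.8), np.float64(-0.2))]
27.0583
(np.float64(2.770828213270256), np.float32(87.33916))
(np.float64(2.7712885701126), np.float32(84.82229))
(np.float64(2.7712389003158626), np.float32(86.88112))
```

The nut is at 9.054, so 201° remain. I'll sweep 195°, look while still in contact, then trim.

Run:
```python
from h import *
back(160,-75,.056)
r=sweep(-75,120,.0556,0)
for i in range(2):
    p,d=manip.capture("side"); a,w=line_angle("side",p,.088); print(a,w,manip.read_state()["t"])
a=(a+np.pi)%(2*np.pi)-np.pi
print("rem deg",np.degrees(-a))
if 0<-a<.35:
    r=sweep(120,120-np.degrees(a),r,0,step=6,v=.04)
    p,d=manip.capture("side"); print(line_angle("side",p,.088))
np.save("end.npy",120-np.degrees(a))
at(np.radians(120-np.degrees(a)),.075); print(manip.read_state()["t"])
for i in range(2):
    p,d=manip.capture("side"); print(line_angle("side",p,.088))
p2,d2=manip.capture("top"); print(line_angle("top",p2,.088))
cv2.imwrite("pics/side3.png",np.hstack([p[140:240,240:340].repeat(4,0).repeat(4,1),p2[162:262,250:350].repeat(4,0).repeat(4,1)]))
```

```text
q7 -0.5048490826016188
[(-60, 55.5, np.float64(6.4), np.float64(-0.3)), (-45, 55.4, np.float64(6.6), np.float64(-0.2)), (-30, 55.2, np.float64(5.1), np.float64(-0.4)), (-15, 55.1, np.float64(6.4), np.float64(-0.3)), (0, 55.0, np.float64(6.4), np.float64(-0.4)), (15, 55.0, np.float64(6.7), np.float64(-0.2)), (30, 55.0, np.float64(7.4), np.float64(-0.2)), (45, 55.0, np.float64(6.8), np.float64(-0.6)), (60, 55.1, np.float64(7.8), np.float64(-0.3)), (75, 55.2, np.float64(7.3), np.float64(-1.1)), (90, 55.3, np.float64(7.8), np.float64(-1.1)), (105, 55.6, np.float64(9.0), np.float64(-1.4)), (120, 55.9, np.float64(8.9), np.float64(0.0))]
6.040766277239798 87.700356 36.8667
6.039888315760996 89.324356 36.9167
rem deg 13.939890776515755
[(125, 55.8, np.float64(6.9), np.float64(-0.3)), (129, 56.0, np.float64(7.9), np.float64(-1.0)), (134, 56.1, np.float64(7.5), np.float64(-0.9))]
(np.float64(6.259592397919872), np.float32(79.60814))
38.1083
(np.float64(6.26047115881309), np.float32(78.129555))
(np.float64(6.26039345538341), np.float32(79.14928))
(np.float64(4.676171394325827), np.float32(27.13301))
```

View pics/side3.png

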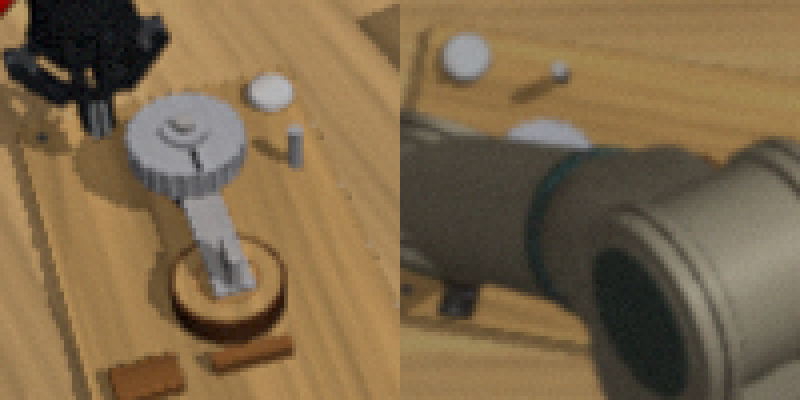

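The line sits over the strap again at about -0.02 rad, which is two turns within measurement accuracy. Next I push the tab.

Run:
```python
from h import *
e=np.radians(float(np.load("end.npy"))); at(e,.075,.15,v=.2)
off=np.radians(7.2); Rr=.122; A=np.radians
def P(t,z=.068): th=A(t); return pol(th,Rr,z), rot(th+off+np.pi/2)
manip.goto(*P(-125,.15)); print(manip.read_state()["joints"].round(2),manip.read_state()["t"])
p,o=P(-125); manip.line_to(p,velocity=.15,frame=o); f0=np.array(F(A(-125))); print(f0)
log=[]; t=-125
while t<-24:
    t+=7 if t<-39 else 1.
    p,o=P(t); manip.line_to(p,velocity=.1 if t<-35 else .04,frame=o); f=F(A(t)); log.append((t,round(-f[1],1),round(f[0],1)))
    if -f[1]>(15 if t<-33 else 9): break
print([tuple(map(float,x)) for x in log],manip.read_state()["t"])
manip.line_to(P(t-12)[0],velocity=.1); manip.line_to(P(t-12,.16)[0],velocity=.2); print(manip.read_state()["t"])
p,d=manip.capture("side"); p2,d2=manip.capture("top"); print(line_angle("side",p,.088),line_angle("top",p2,.088))
cv2.imwrite("pics/s4.png",np.hstack([p[140:240,240:340].repeat(4,0).repeat(4,1),p2[162:262,250:350].repeat(4,0).repeat(4,1)]))
```

```text
[-0.78  0.78  1.14  2.16 -0.98  0.88 -1.07] 41.3417
[ 2.30717843e-02 -2.38503719e-05  1.82551933e-01]
[(-118.0, 0.0, -0.3), (-111.0, 0.5, 0.4), (-104.0, 0.6, -0.5), (-97.0, 0.1, 0.4), (-90.0, 0.0, 0.4), (-83.0, 0.6, 0.1), (-76.0, 0.1, -0.4), (-69.0, -0.1, 0.1), (-62.0, 0.3, 1.5), (-55.0, 0.1, 0.1), (-48.0, 0.5, 0.2), (-41.0, 0.8, -0.2), (-34.0, 0.6, -0.2), (-33.0, 0.5, -0.2), (-32.0, 0.4, -0.1), (-31.0, 0.0, 0.5), (-30.0, -0.2, 0.2), (-29.0, -0.3, -0.1), (-28.0, -0.5, 0.0), (-27.0, 0.9, 0.6), (-26.0, 5.2, 1.2), (-25.0, 7.4, 0.8), (-24.0, 10.5, 0.5)] 48.6667
49.6833
(np.float64(6.259499329042829), np.float32(79.75781)) (np.float64(0.5327112064331088), np.float32(45.119854))
```

View pics/s4.png

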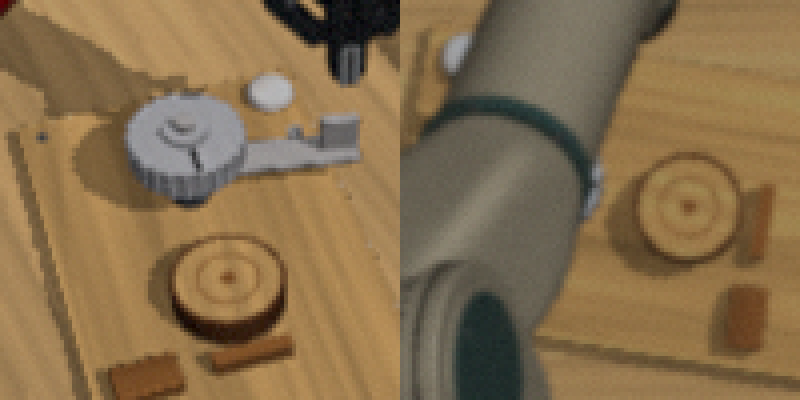

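The strap now rests against the pin: the force rose to 10 N at the stop, and the side crop shows pin and strap together near (300,135). The nut line hasn't changed, the slice is in place and the hand is clear.

```bash
python3 -c "
from workcell import manip
print(manip.hand_in(), manip.read_state()['t'])"
```

```text
the job is handed in; nothing more can be done
the job is handed in; nothing more can be done
```

The job is handed in: the nut reads two full turns from tight (to about 0.02 rad), the strap is swung against its stop pin, the slice and what I could see around it look undisturbed, and the hand is clear at about 50 s of the 64 s allowed.

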